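Press home the fan-guard clips in cross order

ROBOT

A 6-joint arm with a two-finger parallel gripper is mounted at the origin on the work surface. World frame = base frame: x ahead of the robot, y to its left, z up, the work surface at z = 0. Lengths are in m, angles in rad, forces in N, time in s.
With the tool pointing down it reaches from about 0.325 to 0.85 m from the base axis. Payload 15.5 kg.
Tool frame: the origin (TCP) lies at the very end of the fingers, on their centre line; the grasp point (between the pads) lies 19 mm behind it; z points along the fingers, y is the line along which they close (so a half turn about z gives the same grasp; the last joint's range is limited). The gripper opens to 91 mm and grips with 3 to 60 N. Pads are 32 mm wide; open, the fingers measure 118 mm over their backs; the gripper's body (76 mm by 178 mm) begins 60 mm behind the grasp point.
Start: joints at [-1.395, 0.494, 1.345, -0, 1.302, -0.096], TCP at [0.167, -0.602, 0.214] pointing down, gripper open.
Joint ranges: [-2.91, 2.91], [-0.82, 2.16], [0.22, 2.67], [-1.22, 4.37], [0.12, 2.79], [-3.08, 3.08]. Speed limits (rad/s): [1.89, 1.89, 2.57, 3.01, 3.01, 3.01].

INTERFACE

Orientations are given as a unit quaternion [x, y, z, w].
In Python, from rig import robot gives the robot as it stands. The module is installed in compiled form; this text tells all that it offers. Calls block until the motion is done:
- robot.reach(position, orientation): joint-space move of the TCP to a pose.
- robot.line_to(position, ori=None, rate=0.15): straight line of the TCP; ori=None keeps the orientation; rate is the mean speed in m/s.
- robot.move_joints(angles): joint-space move.
- robot.gripper_to(opening, force=None): finger opening in m; force is the grip in N (None keeps the last); returns when the fingers have stopped.
- robot.pause(seconds).
- robot.ik(position, orientation): joint angles nearest the present ones, or None.
- robot.read_camera(name): name is "side" or "top" or "wrist"; returns a dict with "image" (384x512x3 uint8, red, green, blue), "fx", "fy", "cx", "cy" (pixels), "rvec" (rotation vector, rad) and "tvec" (3), from world to camera coordinates, as OpenCV has them; the wrist camera has in their place "hand_eye" (4x4, takes a point from camera to tool coordinates, whose origin is the TCP and whose axes are the flange's). Camera axes: x right, y down, z forward; pixel columns grow to the right and rows downward; lengths in m; the calibration is good to about 2 mm. The wrist camera is an equidistant fisheye: a pixel r from the principal point sees the ray r / f radians off the axis. A picture is of the moment at which its call begins: read the wrist's pose just before it. There is no depth.
A pose or a line that the arm cannot do raises robot.MotionError and nothing moves.
- robot.finish_job(): hands the job in; it is judged then, once.
Readings, each from a call of its own:
- robot.current_clock(): time.
- robot.current_joints(): joint angles.
- robot.current_joint_vel(): joint speeds.
- robot.current_tau(): joint torques, N m.
- robot.current_position(): TCP position.
- robot.current_orientation(): TCP orientation.
- robot.current_contact_force(): force on the tool from outside, world axes, zero at the start.
- robot.current_moment(): the same for the moment, N m.
- robot.current_grip_width(): finger opening in m.
- robot.current_grip_force(): force on a finger pad.
Only numpy, scipy, OpenCV 4.12 (cv2) and the standard library are available. Lean on these libraries where they do the work, as an engineer would, in place of code of your own. Each camera call takes 0.05 s, during which the arm holds its last target. There are 200 camera calls.

TASK

Fasten the guard of the fan lying face up on the mat: with a fingertip, lightly press its orange clip fully home, then the blue clip straight across from it, then the yellow clip, in that order. Leave the white clip standing, because an earth tag goes under it later. Do not pick anything up or disturb the other things on the mat, and finish with the hand clear.

Things in the scene. Friction and masses are not known exactly. Their poses are not given: they have to be found in the camera images.
- fan: exhaust-fan head lying face up on the green mat, fixed: grey round shroud 240 mm across, with a flat steel wire guard whose top is 79 mm above its origin, a black hub disc (68 mm across, top at 83 mm) and four black clip sockets (tops at 82 mm) on a circle of 98 mm radius. Origin: centre of its underside, z up; the orange clip is on its +x side, yellow +y, blue -x, white -y. Any yaw
- clip_orange (a joint): how far the orange push clip is pressed in, m: 0 = standing fully proud, 0.012 = fully home (its stop). Slides straight down. Starts between 0 and 0.003. About 2.5 N of friction moves it, there is no spring: it stays where it is left, and cannot be pulled out. For all four clips: press lightly; 25 N is too hard
- clip_orange_top (a point): centre of the top face of the orange push clip: a round orange rubber cap, 26 mm across, 8 mm thick, on a black 28 mm flange and 12 mm stem in a 32 mm black socket, straight across from blue. Standing proud it is 106 mm above the fan's origin; fully home, 94 mm (flange resting on the socket). The cap is soft: it yields 0.4 mm per N, at most 6 mm, and springs back. The point moves too
- clip_blue (a joint): how far the blue push clip is pressed in, m: 0 = standing fully proud, 0.012 = fully home (its stop). Slides straight down. Starts between 0 and 0.003. About 2.5 N of friction moves it, there is no spring: it stays where it is left, and cannot be pulled out
- clip_blue_top (a point): centre of the top face of the blue push clip: a round blue rubber cap, 26 mm across, 8 mm thick, on a black 28 mm flange and 12 mm stem in a 32 mm black socket, straight across from orange. Standing proud it is 106 mm above the fan's origin; fully home, 94 mm (flange resting on the socket). The cap is soft: it yields 0.4 mm per N, at most 6 mm, and springs back. The point moves too
- clip_yellow (a joint): how far the yellow push clip is pressed in, m: 0 = standing fully proud, 0.012 = fully home (its stop). Slides straight down. Starts between 0 and 0.003. About 2.5 N of friction moves it, there is no spring: it stays where it is left, and cannot be pulled out
- clip_yellow_top (a point): centre of the top face of the yellow push clip: a round yellow rubber cap, 26 mm across, 8 mm thick, on a black 28 mm flange and 12 mm stem in a 32 mm black socket, straight across from white. Standing proud it is 106 mm above the fan's origin; fully home, 94 mm (flange resting on the socket). The cap is soft: it yields 0.4 mm per N, at most 6 mm, and springs back. The point moves too
- clip_white (a joint): how far the white push clip is pressed in, m: 0 = standing fully proud, 0.012 = fully home (its stop). Slides straight down. Starts between 0 and 0.003. About 2.5 N of friction moves it, there is no spring: it stays where it is left, and cannot be pulled out
- clip_white_top (a point): centre of the top face of the white push clip: a round white rubber cap, 26 mm across, 8 mm thick, on a black 28 mm flange and 12 mm stem in a 32 mm black socket, straight across from yellow. Standing proud it is 106 mm above the fan's origin; fully home, 94 mm (flange resting on the socket). The cap is soft: it yields 0.4 mm per N, at most 6 mm, and springs back. The point moves too
- capacitor: bystander: yellow upright capacitor, 38 mm across, 68 mm tall with terminals; origin at centre of underside
- cup: bystander: grey ceramic cup, 76 mm across, 85 mm tall; origin at centre of underside
- nut_driver: bystander: nut driver lying along its own x, red 26 mm square handle, steel shaft, 212 mm long; origin under it near the middle
- screw_jar: bystander: glass jar with green cap, 56 mm across, 60 mm tall; origin at centre of underside
- regulator_knob: bystander: loose black knob, 38 mm across, 22 mm tall; origin at centre of underside

How it is judged:
By the outcome, as a careful person would: the job done as asked, in the order asked, and still so for the second after the job is handed in, with the robot touching nothing.
It also fails if it takes over 40 s, if anything falls off the work surface, if the arm or the gripper's body presses on something with over 40 N, if the wrist force passes 120 N, or if a joint passes its speed limit or range.

## Working session

There is one attempt and no reset: what is moved stays moved. The work goes in short steps, each a Python script; the robot and the scene stay as the last script left them, time stands still between calls to the robot, and variables do not carry over. Pictures are saved under pics/ and viewed, at most 10 in all, crops included, and the job is handed in when it is done.

```bash
mkdir -p pics
python3 - <<'E'
from rig import robot
import cv2,pickle,numpy as np
d={n:robot.read_camera(n) for n in("top","side")}
pickle.dump(d,open("cams.pkl","wb"))
for n in d: cv2.imwrite(f"pics/{n}0.png",d[n]["image"][:,:,::-1])
for n in d: print(n,{k:v for k,v in d[n].items() if k!="image"})
print(robot.current_orientation(),robot.current_contact_force(),robot.current_clock(),robot.current_grip_width())
E
```

```text
top {'fx': 386.38667860940126, 'fy': 386.38667860940126, 'cx': 255.86921374966022, 'cy': 188.7922184080481, 'rvec': array([ 2.19572146, -2.19443061,  0.09533751]), 'tvec': array([0.03668562, 0.57292765, 0.85112643])}
side {'fx': 479.6000937416593, 'fy': 479.6000937416593, 'cx': 253.26728702016536, 'cy': 197.25755553724468, 'rvec': array([ 2.2098289 , -0.36499228,  0.18438797]), 'tvec': array([-0.53282689,  0.201617  ,  0.93094564])}
[ 9.90845769e-01  1.34997644e-01 -1.98133423e-05 -5.46063909e-04] [0.54563814 0.14875963 0.86344757] 0.1 0.09119122372251884
```

View pics/top0.png

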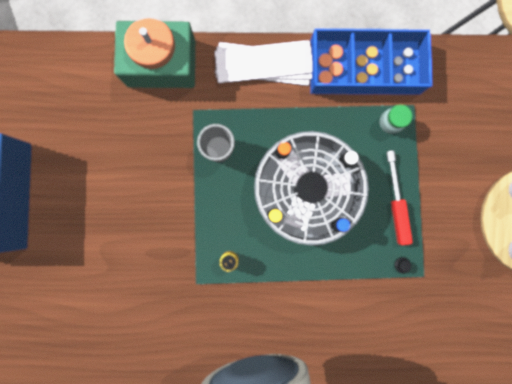

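View pics/side0.png

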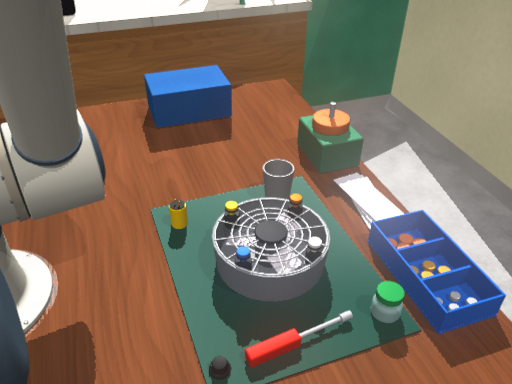

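Top view: the hub is at (312,187), orange (284,149), white (351,158), blue (343,226) and yellow (276,216). Side view: orange (296,200), yellow (232,206), blue (243,253) and white (315,243). I'll refine these colour centroids and fit the fan pose from both views.

```bash
cat > fit.py <<'E'
import cv2,pickle,numpy as np
from scipy.optimize import least_squares
d=pickle.load(open("cams.pkl","rb"))
seed={"top":dict(o=(284,149),w=(351,158),b=(343,226),y=(276,216)),"side":dict(o=(296,200),w=(315,243),b=(243,253),y=(232,206))}
ang=dict(o=0,y=np.pi/2,b=np.pi,w=-np.pi/2)
obs=[]
for n,s in seed.items():
    hsv=cv2.cvtColor(d[n]["image"],cv2.COLOR_RGB2HSV).astype(int)
    for c,(u,v) in s.items():
        if c=='w': continue
        p=hsv[v-10:v+11,u-10:u+11]; h0={'o':14,'b':108,'y':28}[c]
        m=(abs(p[...,0]-h0)<9)&(p[...,1]>130)&(p[...,2]>90)
        yy,xx=np.nonzero(m); q=(u-10+xx.mean(),v-10+yy.mean()); obs.append((n,c,q)); print(n,c,m.sum(),np.round(q,1))
def res(p):
    r=[]
    for n,c,q in obs:
        a=p[3]+ang[c]; P=np.array([p[0]+.098*np.cos(a),p[1]+.098*np.sin(a),p[2]+.1015])
        K=np.array([[d[n]["fx"],0,d[n]["cx"]],[0,d[n]["fy"],d[n]["cy"]],[0,0,1]])
        r+=list(cv2.projectPoints(P[None],d[n]["rvec"],d[n]["tvec"],K,None)[0].ravel()-q)
    return np.array(r)
best=min((least_squares(res,[.57,-.1,.0,y]) for y in np.arange(0,6.3,.8)),key=lambda s:s.cost)
print(best.x,np.round(best.fun,1))
p=best.x; np.save("fan.npy",p)
for c,a in ang.items(): print(c,p[0]+.098*np.cos(p[3]+a),p[1]+.098*np.sin(p[3]+a))
E
python3 fit.py
```

```text
top o 134 [284.  148.9]
top b 143 [342.3 224.5]
top y 52 [274.6 215.1]
side o 79 [296.  198.7]
side b 129 [242.6 251.8]
side y 110 [230.9 206.4]
[ 0.57263918 -0.07790828  0.00294178  0.64540483] [-0.1 -0.9  0.1  0.1  0.1  0.  -0.6 -0.1 -0.2  0.5  0.  -0.2]
o 0.6509270992001865 -0.018959131014628455
y 0.513690034981912 0.0003796436298310474
b 0.49435126033745247 -0.1368574205884435
w 0.631588324555727 -0.156196195232903
```

Run:
```python
from rig import robot
import cv2,numpy as np
from scipy.spatial.transform import Rotation as R
p=np.load("fan.npy"); Q=[1,0,0,0]
robot.gripper_to(0.0)
t=[p[0]+.098*np.cos(p[3]),p[1]+.098*np.sin(p[3])]
robot.reach([*t,.18],Q)
pos,ori=robot.current_position(),robot.current_orientation()
w=robot.read_camera("wrist"); im=w["image"][:,:,::-1].copy()
T=np.eye(4);T[:3,:3]=R.from_quat(ori).as_matrix();T[:3,3]=pos
C=np.linalg.inv(T@w["hand_eye"])
for a in range(4):
    al=p[3]+a*np.pi/2; P=C@[p[0]+.098*np.cos(al),p[1]+.098*np.sin(al),p[2]+.1045,1]
    th=np.arctan2(np.hypot(P[0],P[1]),P[2]); ph=np.arctan2(P[1],P[0])
    u=w["cx"]+w["fx"]*th*np.cos(ph); v=w["cy"]+w["fy"]*th*np.sin(ph); print("oybw"[a],u,v)
    cv2.drawMarker(im,(int(round(u)),int(round(v))),(255,0,255),0,8,1)
P=C@[*pos,1]; print("tcp cam",P)
cv2.imwrite("pics/w1.png",im); print(pos,ori,robot.current_contact_force(),robot.current_clock(),robot.current_joints(),robot.current_grip_width())
```

```text
o 247.03887308061243 197.18253851176982
y 228.90083107270888 324.5955923156197
b 353.9663652270581 332.0241360934913
w 393.05058109493496 216.0906519685042
tcp cam [-9.32057013e-04  2.44834222e-02  1.81789309e-01  1.00000000e+00]
[ 0.65090807 -0.01977483  0.18004153] [ 9.99999906e-01 -4.27863732e-04  2.45662025e-05  6.89160723e-05] [-0.27445845 -0.11258125  0.05306429] 4.1917 [-1.21916161e-01  5.61835786e-01  1.31717240e+00 -5.45446416e-05
  1.26248808e+00  1.44977100e+00] 0.0002746649658875713
```

View pics/w1.png

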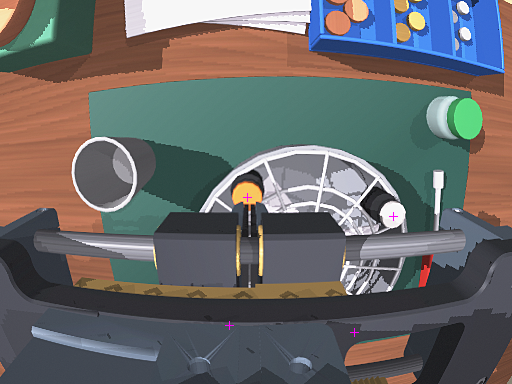

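The predicted markers land on the orange (247,197) and white (393,216) caps, so the fan fit is good. Next I press orange under force control.

```bash
cat > press.py <<'E'
from rig import robot
import numpy as np
Q=[1,0,0,0]; p=np.load("fan.npy")
def press(k,stop=9.0):
    a=p[3]+k*np.pi/2; x,y=p[0]+.098*np.cos(a),p[1]+.098*np.sin(a)
    robot.line_to([x,y,.15],Q,rate=.2)
    z=p[2]+.112; robot.line_to([x,y,z],rate=.08); robot.pause(.2)
    f0=np.mean([robot.current_contact_force() for _ in range(3)],axis=0); log=[]
    while z>p[2]+.084:
        z-=.0007; robot.line_to([x,y,z],rate=.02); robot.pause(.04)
        f=robot.current_contact_force()-f0; log.append((round(z*1e3,1),round(robot.current_position()[2]*1e3,1),round(f[2],1)))
        if f[2]>stop: break
    robot.pause(.15); print("held",robot.current_contact_force()-f0,robot.current_position())
    robot.line_to([x,y,.15],rate=.1)
    print("oybw"[k],log,robot.current_clock())
E
python3 -c "
from press import *
press(0)"
```

```text
held [-0.65996457  0.11987274  8.00516888] [ 0.65096076 -0.01897033  0.09494699]
o [(np.float64(114.2), np.float64(114.3), np.float64(-0.2)), (np.float64(113.5), np.float64(113.5), np.float64(-0.1)), (np.float64(112.8), np.float64(112.8), np.float64(0.9)), (np.float64(112.1), np.float64(112.1), np.float64(0.4)), (np.float64(111.4), np.float64(111.4), np.float64(-0.2)), (np.float64(110.7), np.float64(110.7), np.float64(0.5)), (np.float64(110.0), np.float64(110.0), np.float64(-0.2)), (np.float64(109.3), np.float64(109.4), np.float64(0.8)), (np.float64(108.6), np.float64(108.7), np.float64(2.1)), (np.float64(107.9), np.float64(108.0), np.float64(2.4)), (np.float64(107.2), np.float64(107.2), np.float64(2.3)), (np.float64(106.5), np.float64(106.5), np.float64(2.2)), (np.float64(105.8), np.float64(105.8), np.float64(2.3)), (np.float64(105.1), np.float64(105.1), np.float64(2.4)), (np.float64(104.4), np.float64(104.4), np.float64(2.1)), (np.float64(103.7), np.float64(103.7), np.float64(2.4)), (np.float64(103.0), np.float64(103.0), np.float64(1.9)), (np.float64(102.3), np.float64(102.3), np.float64(2.1)), (np.float64(101.6), np.float64(101.6), np.float64(2.1)), (np.float64(100.9), np.float64(100.9), np.float64(2.5)), (np.float64(100.2), np.float64(100.2), np.float64(1.8)), (np.float64(99.5), np.float64(99.5), np.float64(2.4)), (np.float64(98.8), np.float64(98.8), np.float64(2.0)), (np.float64(98.1), np.float64(98.1), np.float64(2.2)), (np.float64(97.4), np.float64(97.4), np.float64(2.8)), (np.float64(96.7), np.float64(96.8), np.float64(3.6)), (np.float64(96.0), np.float64(96.1), np.float64(5.2)), (np.float64(95.3), np.float64(95.5), np.float64(7.4)), (np.float64(94.6), np.float64(94.9), np.float64(9.3))] 14.5917
```

```bash
sed -i 's/p\[2\]+.112/p[2]+.110/; s/z-=.0007/z-=.001/; s/pause(.2)/pause(.1)/; s/rate=.02)/rate=.03)/' press.py
python3 -c "
from press import *
press(2)"
```

```text
held [-1.63938239  0.83798029 10.1815665 ] [ 0.49440806 -0.13686507  0.09419817]
b [(np.float64(111.9), np.float64(112.1), np.float64(1.4)), (np.float64(110.9), np.float64(110.9), np.float64(0.8)), (np.float64(109.9), np.float64(109.9), np.float64(1.1)), (np.float64(108.9), np.float64(109.0), np.float64(2.2)), (np.float64(107.9), np.float64(108.0), np.float64(2.6)), (np.float64(106.9), np.float64(106.9), np.float64(2.6)), (np.float64(105.9), np.float64(105.9), np.float64(3.9)), (np.float64(104.9), np.float64(104.9), np.float64(2.2)), (np.float64(103.9), np.float64(103.9), np.float64(3.4)), (np.float64(102.9), np.float64(102.9), np.float64(2.6)), (np.float64(101.9), np.float64(101.9), np.float64(2.6)), (np.float64(100.9), np.float64(100.9), np.float64(2.8)), (np.float64(99.9), np.float64(99.9), np.float64(1.7)), (np.float64(98.9), np.float64(98.9), np.float64(2.6)), (np.float64(97.9), np.float64(97.9), np.float64(2.2)), (np.float64(96.9), np.float64(97.0), np.float64(3.7)), (np.float64(95.9), np.float64(96.0), np.float64(6.6)), (np.float64(94.9), np.float64(95.1), np.float64(8.0)), (np.float64(93.9), np.float64(94.2), np.float64(10.8))] 22.8417
```

Run:
```python
from press import *
import cv2
press(1)
x=robot.current_position(); robot.line_to([x[0]-.05,x[1]+.13,.25],rate=.2)
d=[robot.read_camera(n)["image"] for n in("top","side")]
im=cv2.hconcat([cv2.resize(d[0][110:270,190:430],(400,267)),cv2.resize(d[1][160:320,180:420],(400,267))])
cv2.imwrite("pics/end.png",im[:,:,::-1]); print(robot.current_clock(),robot.current_contact_force())
```

```text
held [-1.07051479 -0.21337034  9.35035999] [5.13722017e-01 3.89059288e-04 9.41829571e-02]
y [(np.float64(111.9), np.float64(112.1), np.float64(-0.9)), (np.float64(110.9), np.float64(110.9), np.float64(-0.7)), (np.float64(109.9), np.float64(109.9), np.float64(0.9)), (np.float64(108.9), np.float64(109.0), np.float64(1.2)), (np.float64(107.9), np.float64(107.9), np.float64(1.3)), (np.float64(106.9), np.float64(106.9), np.float64(1.2)), (np.float64(105.9), np.float64(105.9), np.float64(2.2)), (np.float64(104.9), np.float64(104.9), np.float64(1.6)), (np.float64(103.9), np.float64(103.9), np.float64(2.3)), (np.float64(102.9), np.float64(102.9), np.float64(0.7)), (np.float64(101.9), np.float64(101.9), np.float64(1.3)), (np.float64(100.9), np.float64(100.9), np.float64(2.1)), (np.float64(99.9), np.float64(99.9), np.float64(1.1)), (np.float64(98.9), np.float64(98.9), np.float64(1.3)), (np.float64(97.9), np.float64(97.9), np.float64(1.4)), (np.float64(96.9), np.float64(97.0), np.float64(2.7)), (np.float64(95.9), np.float64(96.0), np.float64(5.0)), (np.float64(94.9), np.float64(95.1), np.float64(7.7)), (np.float64(93.9), np.float64(94.2), np.float64(10.2))] 30.8
31.9083 [ 0.77584817  0.51382014 -0.77176893]
```

View pics/end.png

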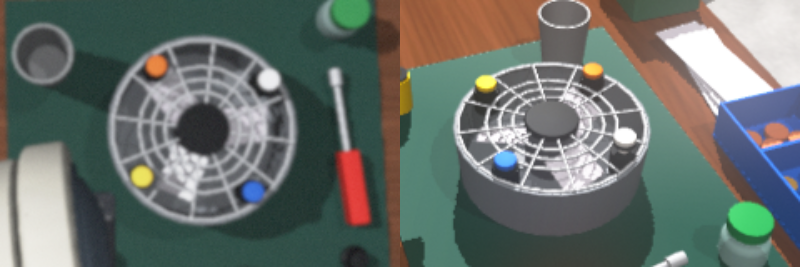

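The side crop shows orange (593,71), blue (505,160) and yellow (486,84) pressed down and white (624,138) still standing. The hand is clear and nothing else appears to have moved.

```bash
python3 -c "
from rig import robot
print(robot.finish_job())"
```

```text
the job is handed in; nothing more can be done
None
```

I pressed the orange, blue and yellow clips home in that order, none above about 11 N, left white standing, and handed the job in at about 32 s with the hand clear.

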